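Roll the sample jar up into the bottle reader

ROBOT

A 7-joint arm with a two-finger parallel gripper is mounted at the origin on the work surface. World frame = base frame: x ahead of the robot, y to its left, z up, the work surface at z = 0. Lengths are in m, angles in rad, forces in N, time in s.
With the tool pointing down it reaches from about 0.4 to 0.85 m from the base axis. Payload 10.4 kg.
Tool frame: the origin (TCP) lies on the centre line of the jaws, within the pads' length; the fingertips stand 14 mm ahead of it and the grasp point (between the pads) lies 5 mm behind it (manip.tip_reach is the distance from the TCP to the fingertips, in m); z points along the fingers, y is the line along which they close (so a half turn about z gives the same grasp; the last joint's range is limited). The gripper opens to 85 mm and grips with 20 to 120 N. Pads are 22 mm wide; open, the fingers measure 114 mm over their backs; the gripper's body (76 mm by 85 mm) begins 54 mm behind the grasp point. The pads swing forward as they close: fully open they stand 13 mm farther back than shut.
Start: joints at [-1.209, 0.332, -0.065, 1.46, 0.022, 1.35, -0.088], TCP at [0.235, 0.579, 0.245] pointing down, gripper open.
Joint ranges: [-2.6, 2.6], [-0.5, 2.12], [-1.47, 1.34], [0.16, 2.42], [-1.27, 4.41], [0.06, 2.06], [-2.6, 2.6]. Speed limits (rad/s): [2.22, 2.22, 2.79, 2.79, 3.14, 3.14, 3.14].

INTERFACE

Orientations are given as a unit quaternion [x, y, z, w].
In Python, from workcell import manip gives the robot as it stands.
- The arm moves only by the shell command python3 -m pendant 'ROWS' [FORCE]. ROWS is JSON, a list of rows, each a list of 7 numbers: the shift along the tool's x, y, z in units of 50 mm (1.0 is 50 mm), then the turn, a rotation vector about the tool's x, y, z in units of 8 degrees (1.0 is 8 degrees), then the opening, from -1 (shut) to 1 (fully open), so that 0 is half open. In form: [[dx, dy, dz, ax, ay, az, jaw], ...]. A call has exactly 10 rows; each row is the pose to reach, as a shift and turn from the pose commanded when the call began, along the tool's axes at that moment; what a row does not reach only later rows make up. A row lasts 1/8 s, in which the tool goes at most 62.5 mm and 10.7 degrees, less where a joint would pass 70% of its speed; a pose out of reach is approached as far as the arm can. A call with a gripper value outside its range is refused whole. The fingers move at their own pace and stop on an object; FORCE is the grip in N (left out, the last holds). Time passes only in rows, so rows that repeat a pose let the fingers close, or fill a call up. It gives the time, the measured TCP pose, the force, the opening and the grip force at its end, in the units of the state.
- manip.get_obs(): the state, without advancing time (a new reading comes with each control period).
- manip.camera(name): name is "scene" or "top" or "wrist"; returns (picture, depth): 384x512x3 uint8, red, green, blue; 384x512 float32, m along the optical axis (not along the pixel's ray), 0 where there is no reading.
- manip.get_calibration(name): a dict with "fx", "fy", "cx", "cy" (pixels), "xyz" and "orientation" of the camera in the world. Camera axes: x right, y up, looking along -z (the intrinsics and any distortion apply to the point x, -y, -z); pixel columns grow to the right and rows downward; lengths in m; the calibration is good to about 2 mm. A picture is of the moment at which its call begins: read the wrist's pose just before it. get_calibration takes no time and is no camera call; for the wrist camera it gives the pose at the moment of the call.
- manip.hand_in(): hands the job in; it is judged then, once.
Trained networks look in the newest picture that a camera, given by its name, has taken for a name from the list of things; names that differ only in an ending like _2 or _b are one class to them, and where a whole thing is asked for, a point or a joint stands for the part that bears it (a point fixed in the world has none). Each returns a list of dicts, best first, with "p" (0 to 1); they miss things now and then, are a little off and sometimes report something else, mostly with a low value. They report only what shows in the picture. A call takes as long as a camera call. They do not tell look-alikes from the thing itself.
- manip.find_in(thing, camera): "box" ([left, top, right, bottom] in pixels, round what is visible of it).
- manip.trace(thing, camera): "pixels" (384x512 bool, what is visible of it) and "box" ([left, top, right, bottom] in pixels, round what is visible of it).
- manip.tip_of(thing, camera): "pixel" ([column, row] in pixels: a listed point, or the origin of a listed thing).
The state is a dict: "clock": time; "joint_pos": joint angles; "joint_velocities": joint speeds; "tau": joint torques, N m; "position": TCP position; "ee_rot": TCP orientation; "ft_force": force on the tool from outside, world axes, zero at the start; "torque": the same for the moment, N m; "grip_width": opening from 0.0 (shut) to 1.0 (fully open); "grasp_force": force on a finger pad.
Only numpy, scipy, OpenCV 4.12 (cv2) and the standard library are available. Lean on these libraries where they do the work, as an engineer would, in place of code of your own. Each camera call takes 0.05 s, during which the arm holds its last target. There are 200 camera calls.

TASK

Load the bottle reader: with the fingers behind the amber jar lying at the foot of its ramp, push it slowly up the ramp until it drops into the seat at the top, against the stop. Stay behind it all the way, so that it neither rolls back down nor runs on ahead, and do not lift it. Leave it lying in the seat and leave the tube rack, the upright jar, the tip box and the vial as they are.

Things in the scene. Friction and masses are not known exactly. Their poses are not given: they have to be found in the camera images.
- jar: Smooth amber glass jar, white cap, paper label, lying across the foot of the ramp; 0.2 to 0.4 kg. A cylinder 60 mm in diameter and 108 mm long (the last 18 mm is the cap, 57 mm in diameter). Origin at its centre. Its y axis runs along the cylinder to the cap; x and z turn as it rolls. Starts at about x = -63, y = 0, z = 45 mm in the reader's frame.
- reader: White bottle reader with green top and loading ramp, fixed. Origin on the bench under the lane; x points level, uphill along the lane, y across it, z up. Lane 122 mm wide between cheeks 8 mm thick, 14 to 17 mm above its floor. In its frame the level landing under the jar is at z = 15 mm, with a rubber lip 3 mm higher behind the jar (x = -105 to -79 mm).
- ramp: Ramp surface, part of the reader, slope 10 degrees. Origin mid-way on its foot line (x = -60, z = 15 mm in the reader's frame), x uphill along the slope (142 mm to the crest), y across, z square to the surface. A jar let go anywhere on it rolls back down.
- crest (a point): Middle of the ramp's top edge (x = 80, z = 40 mm in the reader's frame). Behind it the floor steps down 3 mm to the level black seat (z = 37 mm); a jar that is over the crest stays in the seat by itself.
- seat (a point): Where the jar's centre must come to lie: 30 mm above the floor of the seat, mid-lane (x = 94, y = 0, z = 67 mm in the reader's frame), about 1 mm of play along the lane. The stop face is at x = 125 mm; the housing behind it reaches x = 218 mm and z = 87 mm.
- rack: Teal tube rack with capped tubes, 130 x 70 x 65 mm, loose on the bench beside the reader, bystander. Origin at the centre of its underside.
- spare: Upright amber jar with a blue cap, 60 mm in diameter and 80 mm high, bystander. Origin at the centre of its underside.
- tips: White box of pipette tips, 115 x 78 x 45 mm, bystander. Origin at the centre of its underside.
- vial: Small clear vial with a red cap, 26 mm in diameter and 48 mm high, bystander. Origin at the centre of its underside.
Mind the look-alikes: they are no part of the job. Leave any red look-alike of the jar alone.

How it is judged:
By the outcome, as a careful person would: the job done as asked, in the order asked, and still so for the second after the job is handed in, with the robot touching nothing.
It also fails if it takes over 40 s, if anything falls off the work surface, if the arm or the gripper's body presses on something with over 40 N, if the wrist force passes 120 N, or if a joint passes its speed limit or range.

## Working session

There is one attempt and no reset: what is moved stays moved. The work goes in short steps, Python scripts to look and compute and a shell command to move; the robot and the scene stay as the last step left them, time stands still between calls to the robot, and variables do not carry over. Pictures are saved under pics/ and viewed, at most 10 in all, crops included, and the job is handed in when it is done.

```bash
mkdir -p pics; ls; cat > h.py <<'E'
import numpy as np, cv2
from scipy.spatial.transform import Rotation as R
from workcell import manip
def shot(n,f=None):
    c=manip.get_calibration(n); p,d=manip.camera(n)
    if f: cv2.imwrite('pics/'+f,p[:,:,::-1])
    return c,p,d
def pts(c,d,mask):
    v,u=np.nonzero(mask&(d>0)); z=d[v,u]
    P=np.c_[(u-c['cx'])/c['fx']*z,-(v-c['cy'])/c['fy']*z,-z]
    return R.from_quat(c['orientation']).apply(P)+c['xyz']
def px(c,P):
    q=R.from_quat(c['orientation']).inv().apply(np.atleast_2d(P)-c['xyz'])
    return np.c_[c['cx']-c['fx']*q[:,0]/q[:,2], c['cy']+c['fy']*q[:,1]/q[:,2]]
E
python3 - <<'E'
from h import *
o=manip.get_obs();print(o['position'],o['ee_rot'],o['clock'])
for n in ['scene','top']:
    c,p,d=shot(n,n+'1.png');print(n,c)
    for t in ['jar','reader','rack','spare','tips','vial']:
        for r in manip.trace(t,n)[:3]:
            P=pts(c,d,r['pixels']);print(t,round(r['p'],2),np.round(r['box']),np.median(P,0).round(3) if len(P) else 0, np.percentile(P,[2,98],axis=0).round(3).tolist())
    for t in ['crest','seat','jar','ramp']:
        print(t,[(round(r['p'],2),np.round(r['pixel'])) for r in manip.tip_of(t,n)[:2]])
a=cv2.imread('pics/scene1.png');b=cv2.imread('pics/top1.png')
E
```

```text
pics
[0.23446147 0.57897405 0.24451598] [ 1.91207911e-01  9.81549304e-01 -6.94881101e-04 -1.23549789e-04] 0.0
scene {'fx': 436.30272433383004, 'fy': 436.30272433383004, 'cx': 254.29176610352337, 'cy': 197.19060901272124, 'xyz': array([ 1.15783855, -0.4660279 ,  0.74412268]), 'orientation': array([0.32686783, 0.17931021, 0.43357123, 0.82037873])}
jar 0.92 [222. 174. 254. 230.] [ 0.602 -0.143  0.067] [[0.532, -0.177, 0.025], [0.638, -0.099, 0.075]]
jar 0.72 [133. 232. 193. 282.] [ 0.635 -0.334  0.052] [[0.601, -0.384, 0.016], [0.65, -0.278, 0.06]]
jar 0.67 [ 67. 202. 117. 260.] [ 0.488 -0.43   0.049] [[0.438, -0.481, 0.008], [0.522, -0.374, 0.06]]
reader 0.69 [223. 173. 254. 229.] [ 0.602 -0.143  0.066] [[0.53, -0.178, 0.025], [0.639, -0.1, 0.075]]
reader 0.56 [214. 147. 373. 234.] [0.66  0.006 0.036] [[0.542, -0.184, 0.002], [0.766, 0.122, 0.087]]
rack 0.81 [209. 138. 264. 180.] [ 0.457 -0.056  0.052] [[0.4, -0.119, 0.001], [0.495, 0.008, 0.065]]
spare 0.85 [286. 129. 313. 167.] [0.529 0.081 0.059] [[0.492, 0.064, 0.003], [0.543, 0.116, 0.081]]
tips 0.64 [304. 235. 367. 279.] [ 0.816 
[... 958 characters left out ...]
.747, 0.134, 0.089]]
rack 0.75 [211. 224. 261. 263.] [ 0.439 -0.054  0.054] [[0.392, -0.117, -0.001], [0.487, 0.012, 0.067]]
spare 0.53 [275. 134. 282. 148.] [ 0.72  -0.171  0.045] [[0.712, -0.183, 0.007], [0.734, -0.159, 0.053]]
tips 0.88 [209.  92. 257. 137.] [ 0.796 -0.042  0.039] [[0.749, -0.101, 0.01], [0.848, 0.016, 0.048]]
tips 0.45 [155. 121. 292. 221.] [0.639 0.008 0.038] [[0.52, -0.18, 0.014], [0.744, 0.132, 0.089]]
vial 0.63 [278. 131. 285. 148.] [ 0.72  -0.172  0.047] [[0.712, -0.183, 0.016], [0.736, -0.161, 0.053]]
crest [(0.8, array([222., 172.]))]
seat [(0.79, array([209., 166.]))]
jar [(0.93, array([379., 233.])), (0.76, array([265., 194.]))]
ramp [(0.8, array([264., 192.]))]
```

```bash
python3 - <<'E'
import cv2
a=cv2.imread('pics/scene1.png')[110:300,50:400];b=cv2.imread('pics/top1.png')[80:280,140:400]
cv2.imwrite('pics/a.png',cv2.resize(a,None,fx=2.2,fy=2.2));cv2.imwrite('pics/b.png',cv2.resize(b,None,fx=2.9,fy=2.9))
E
```

```text
(no output)
```

View pics/a.png

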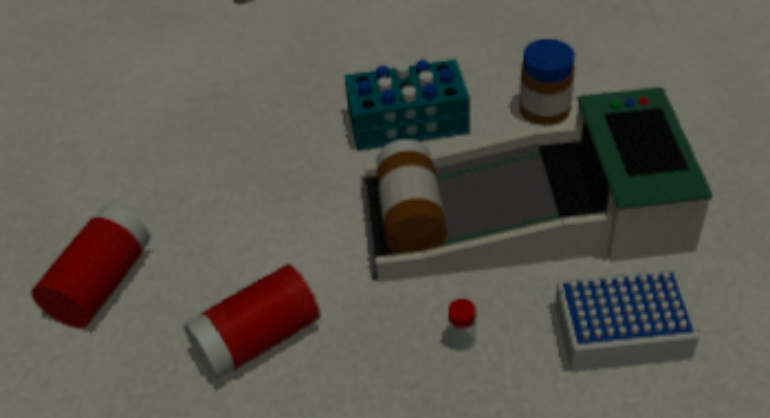

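View pics/b.png

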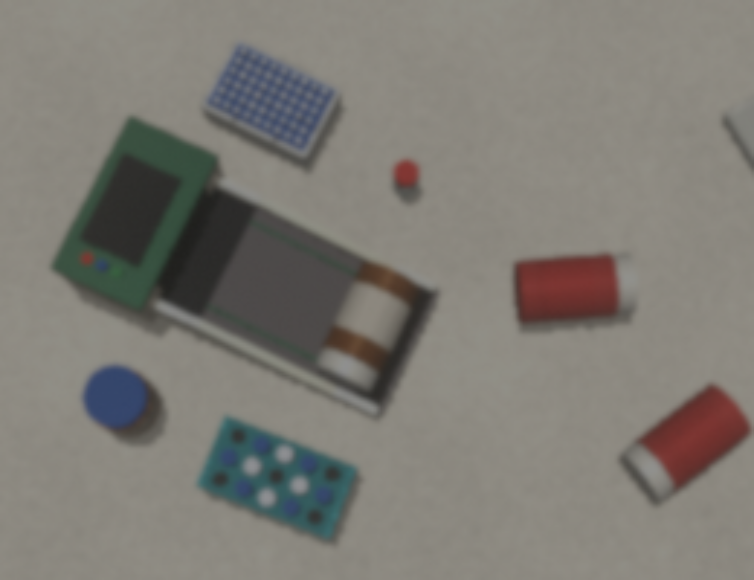

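The scene view shows the amber jar at the ramp foot (about 240,197), cap toward the rack, with two red look-alikes off to the left. Next I'll fit the reader frame from depth.

```bash
cat > fit.py <<'E'
from h import *
from scipy.optimize import least_squares
def jarfit(P,yaw0):
    # cylinder r=.03, axis level: params: offset along u, z, yaw
    def f(q):
        u=np.array([np.cos(q[2]),np.sin(q[2])]); s=P[:,:2]@u-q[0]
        return np.hypot(s,P[:,2]-q[1])-.03
    u=np.array([np.cos(yaw0),np.sin(yaw0)])
    q=least_squares(f,[np.median(P[:,:2]@u),.045,yaw0],loss='soft_l1',f_scale=.002).x
    u=np.array([np.cos(q[2]),np.sin(q[2])]);v=np.array([-u[1],u[0]])
    a=np.percentile(P[:,:2]@v,[1,99]);
    return u*q[0]+v*a.mean(),q[1],np.degrees(q[2]),np.ptp(a)
E
python3 - <<'E'
from fit import *
print('tip',manip.tip_reach)
for n in ['scene','top']:
    c,p,d=shot(n)
    P=pts(c,d,d>0)
    H=P[(P[:,2]>.08)&(P[:,2]<.093)&(P[:,1]>-.05)&(P[:,0]>.56)&(P[:,0]<.8)]
    r=cv2.minAreaRect((H[:,:2]*1000).astype(np.float32));print(n,'house',r,np.median(H[:,2]),cv2.boxPoints(r).round().tolist())
    best=[x for x in manip.trace('jar',n) if np.hypot(*(np.median(pts(c,d,x['pixels'])[:,:2],0)-[.59,-.14]))<.06][0]
    m=cv2.erode(best['pixels'].astype(np.uint8),np.ones((3,3)))>0
    print('jar',jarfit(pts(c,d,m),np.radians(64)))
    for t,z in [('crest',.04),('seat',.067)]:
        u,v=manip.tip_of(t,n)[0]['pixel']
        ray=R.from_quat(c['orientation']).apply([(u-c['cx'])/c['fx'],-(v-c['cy'])/c['fy'],-1])
        print(t,(c['xyz']+ray*(z-c['xyz'][2])/ray[2]).round(4))
E
```

```text
tip 0.014
scene house ((681.494140625, 78.14781951904297), (94.07340240478516, 164.8307647705078), 63.93304443359375) 0.0847671298079371 [[587.0, 72.0], [735.0, -0.0], [776.0, 84.0], [628.0, 157.0]]
jar (array([ 0.58274208, -0.13468556]), np.float64(0.04371139454071552), np.float64(64.4076668118585), np.float64(0.10546724817196851))Traceback (most recent call last):
  File "<stdin>", line 12, in <module>
IndexError: list index out of range
```

```bash
python3 -m pendant '[[-0.9,-0.4,0,0,0,0.6,0],[-1.8,-0.8,0,0,0,1.2,0],[-2.7,-1.2,0,0,0,1.9,0],[-3.6,-1.6,0,0,0,2.6,0],[-4.5,-2.0,0,0,0,3.3,0],[-5.4,-2.4,0,0,0,4.0,0],[-6.3,-2.8,0,0,0,4.7,0],[-7.2,-3.2,0,0,0,5.4,0],[-8.3,-3.7,0,0,0,6.0,0],[-8.3,-3.7,0,0,0,6.0,0]]'
python3 - <<'E'
from fit import *
o=manip.get_obs();Rm=R.from_quat(o['ee_rot'])
T=np.array([.551,-.194,.20]);print(Rm.inv().apply(T-o['position'])/.05, np.degrees(np.arctan2(*Rm.as_matrix()[[1,0],0])),o['joint_pos'])
E
```

```text
clock: 2.5
position: [0.553, 0.2466, 0.2454]
ee_rot: [0.578, 0.816, -0.0, 0.001]
ft_force: [-0.2, 0.1, 0.7]
grip_width: 0.503
grasp_force: 0.0
[-8.29482472 -2.96740464  0.92680978] 109.41931603441108 [-0.73568472  0.28926384  0.29592303  1.53252428 -0.08297972  1.33210645
 -0.09283201]
```

```bash
python3 -m pendant '[[-1.0,-0.35,0.1,0,0,0.65,0],[-2.0,-0.7,0.2,0,0,1.3,0],[-3.0,-1.05,0.3,0,0,2.0,0],[-4.0,-1.4,0.4,0,0,2.7,0],[-5.0,-1.8,0.5,0,0,3.4,0],[-6.0,-2.15,0.6,0,0,4.1,0],[-7.0,-2.5,0.7,0,0,4.8,0],[-8.0,-2.85,0.85,0,0,5.4,0],[-8.3,-2.97,0.93,0,0,5.67,0],[-8.3,-2.97,0.93,0,0,5.67,0]]'
python3 - <<'E'
from fit import *
o=manip.get_obs();Rm=R.from_quat(o['ee_rot']);print(np.degrees(np.arctan2(*Rm.as_matrix()[[1,0],0])),o['position'])
for n in ['wrist','top']:
    c,p,d=shot(n,n+'2.png');P=pts(c,d,d>0)
    H=P[(P[:,2]>.075)&(P[:,2]<.095)&(P[:,1]>-.03)&(P[:,0]>.58)]
    if len(H)>50:
        r=cv2.minAreaRect((H[:,:2]*1000).astype(np.float32));print(n,r)
    for x in manip.trace('jar',n):
        Q=pts(c,d,cv2.erode(x['pixels'].astype(np.uint8),np.ones((3,3)))>0)
        if len(Q)>30:print('jar',x['p'],Q.mean(0),jarfit(Q,np.radians(64)))
E
```

```text
clock: 3.75
position: [0.5516, -0.1888, 0.1984]
ee_rot: [0.845, 0.534, -0.0, -0.0]
ft_force: [0.8, 0.9, 0.8]
grip_width: 0.493
grasp_force: 0.0
64.55579826420303 [ 0.55161082 -0.18877379  0.19843878]
jar 0.9 [ 0.61867201 -0.29157095  0.04972159] (array([ 0.61777381, -0.30390305]), np.float64(0.03191561651647808), np.float64(92.41472689345943), np.float64(0.048039764485162895))
jar 0.6 [ 0.57962175 -0.13401046  0.07137901] (array([ 0.57853064, -0.13515577]), np.float64(0.046155908626138574), np.float64(64.72131476180071), np.float64(0.10402600598045919))
top ((679.0858764648438, 77.89926147460938), (95.33573913574219, 162.33822631835938), 64.73341369628906)
jar 0.89 [ 0.61188431 -0.33400127  0.05360498] (array([ 0.61751699, -0.33123848]), np.float64(0.029086745874351328), np.float64(4.216135665136688), np.float64(0.09638673261336189))
jar 0.57 [ 0.46872173 -0.42373985  0.05398437] (array([ 0.46782604, -0.42572213]), np.float64(0.028928067514253218), np.float64(36.304159204766414), np.float64(0.10316446049647843))
```

View pics/wrist2.png

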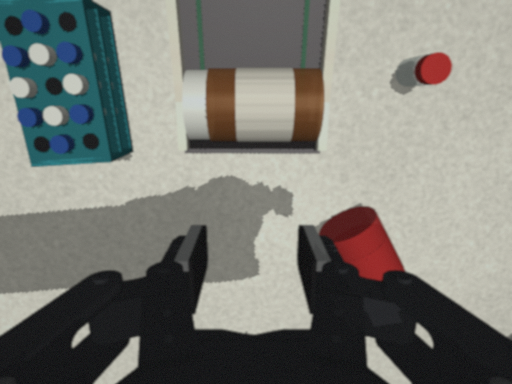

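The wrist view shows the jar squarely ahead (centre about col 254, row 105), lane centred on the gripper, red jar clear of the fingers' path. Descending behind the jar.

```bash
python3 -m pendant '[[0,0,0.5,0,0,0,0],[0,0,1.1,0,0,0,0],[0,0,1.7,0,0,0,0],[0,0,2.2,0,0,0,0],[0,0,2.6,0,0,0,0],[0,0,2.9,0,0,0,0],[0,0,3.08,0,0,0,0],[0,0,3.08,0,0,0,0],[0.1,0,3.08,0,0,0,0],[0.2,0,3.08,0,0,0,0]]'
cat > st.py <<'E'
from fit import *
U=np.array([np.cos(np.radians(64.5)),np.sin(np.radians(64.5))]);V=np.array([-U[1],U[0]])
J0=np.array([.581,-.1347])
o=manip.get_obs();p=o['position'];f=o['ft_force']
print('finger reader-x %.1f y %.1f z %.1f'%(1e3*(p[:2]-J0)@U-63,1e3*(p[:2]-J0)@V,1e3*p[2]),'Fu %.2f Fv %.2f Fz %.2f'%(f[:2]@U,f[:2]@V,f[2]),'t',o['clock'])
def look(n,f=None):
    c,pp,d=shot(n,f)
    # jar points: in lane box, above surface by depth
    P=pts(c,d,d>0);s=(P[:,:2]-J0)@U*1e3-63;w=(P[:,:2]-J0)@V*1e3
    for x in manip.trace('jar',n):
        Q=pts(c,d,cv2.erode(x['pixels'].astype(np.uint8),np.ones((3,3)))>0)
        if len(Q)>30 and abs(np.median((Q[:,:2]-J0)@V))<.05 and (np.median((Q[:,:2]-J0)@U)>-.03):
            q,z,y,L=jarfit(Q,np.radians(64.5));print(n,'jar x %.1f y %.1f z %.1f yaw %.1f L %.0f'%(1e3*(q-J0)@U-63,1e3*(q-J0)@V,1e3*z,y,L*1e3))
E
python3 -c "
from st import *
look('scene')"
```

```text
clock: 5.2
position: [0.5568, -0.1793, 0.0454]
ee_rot: [0.845, 0.534, 0.0, 0.0]
ft_force: [-0.0, 0.4, 1.3]
grip_width: 0.503
grasp_force: 0.0
finger reader-x -113.7 y 2.7 z 45.4 Fu 0.39 Fv 0.19 Fz 1.27 t 5.2
scene jar x -62.4 y -2.5 z 43.7 yaw 64.8 L 103
scene jar x 19.9 y -2.8 z 47.3 yaw 58.7 L 142
scene jar x 57.2 y -24.1 z 53.6 yaw 150.6 L 312
```

```bash
python3 -m pendant '[[0.04,0,0,0,0,0,0],[0.08,0,0,0,0,0,0],[0.12,0,0,0,0,0,0],[0.16,0,0,0,0,0,0],[0.2,0,-0.01,0,0,0,0],[0.24,0,-0.02,0,0,0,0],[0.28,0,-0.03,0,0,0,0],[0.32,0,-0.03,0,0,0,0],[0.36,0,-0.04,0,0,0,0],[0.4,0,-0.05,0,0,0,0]]' >/dev/null
python3 -c "
from st import *
look('scene')"
```

```text
finger reader-x -94.1 y 3.1 z 47.3 Fu -2.62 Fv -0.78 Fz 1.68 t 6.55
scene jar x -50.7 y -2.5 z 45.6 yaw 65.1 L 103
```

```bash
R='x'; python3 -m pendant '[[0.04,0,-0.007,0,0,0,0],[0.08,0,-0.014,0,0,0,0],[0.12,0,-0.021,0,0,0,0],[0.16,0,-0.028,0,0,0,0],[0.2,0,-0.035,0,0,0,0],[0.24,0,-0.042,0,0,0,0],[0.28,0,-0.05,0,0,0,0],[0.32,0,-0.057,0,0,0,0],[0.36,0,-0.064,0,0,0,0],[0.4,0,-0.07,0,0,0,0]]' >/dev/null
python3 -c "
from st import *
look('scene')"
```

```text
finger reader-x -74.1 y 3.2 z 50.8 Fu -2.86 Fv 0.11 Fz 1.62 t 7.9
scene jar x -30.7 y -2.7 z 49.2 yaw 65.2 L 103
```

```bash
python3 -m pendant '[[0.04,0,-0.007,0,0,0,0],[0.08,0,-0.014,0,0,0,0],[0.12,0,-0.021,0,0,0,0],[0.16,0,-0.028,0,0,0,0],[0.2,0,-0.035,0,0,0,0],[0.24,0,-0.042,0,0,0,0],[0.28,0,-0.05,0,0,0,0],[0.32,0,-0.057,0,0,0,0],[0.36,0,-0.064,0,0,0,0],[0.4,0,-0.07,0,0,0,0]]' >/dev/null
python3 -c "
from st import *
look('scene','s4.png')"
```

```text
finger reader-x -54.2 y 3.2 z 54.3 Fu -1.74 Fv -0.42 Fz 1.15 t 9.25
scene jar x -10.7 y -2.9 z 52.8 yaw 64.9 L 103
```

```bash
python3 -m pendant '[[0.04,0,-0.007,0,0,0,0],[0.08,0,-0.014,0,0,0,0],[0.12,0,-0.021,0,0,0,0],[0.16,0,-0.028,0,0,0,0],[0.2,0,-0.035,0,0,0,0],[0.24,0,-0.042,0,0,0,0],[0.28,0,-0.05,0,0,0,0],[0.32,0,-0.057,0,0,0,0],[0.36,0,-0.064,0,0,0,0],[0.4,0,-0.07,0,0,0,0]]' >/dev/null
python3 -c "
from st import *
look('scene')"
```

```text
finger reader-x -34.1 y 3.2 z 57.8 Fu -2.76 Fv -0.64 Fz 0.92 t 10.6
scene jar x 9.2 y -3.0 z 56.3 yaw 65.5 L 103
```

```bash
python3 -m pendant '[[0.04,0,-0.007,0,0,0,0],[0.08,0,-0.014,0,0,0,0],[0.12,0,-0.021,0,0,0,0],[0.16,0,-0.028,0,0,0,0],[0.2,0,-0.035,0,0,0,0],[0.24,0,-0.042,0,0,0,0],[0.28,0,-0.05,0,0,0,0],[0.32,0,-0.057,0,0,0,0],[0.36,0,-0.064,0,0,0,0],[0.4,0,-0.07,0,0,0,0]]' >/dev/null
python3 -c "
from st import *
look('scene')"
```

```text
finger reader-x -14.1 y 3.3 z 61.3 Fu -1.95 Fv -0.77 Fz 1.74 t 11.95
scene jar x 43.6 y -8.0 z 106.4 yaw 44.9 L 110
```

```bash
python3 -m pendant '[[0.04,0,-0.007,0,0,0,0],[0.08,0,-0.014,0,0,0,0],[0.12,0,-0.021,0,0,0,0],[0.16,0,-0.028,0,0,0,0],[0.2,0,-0.035,0,0,0,0],[0.24,0,-0.042,0,0,0,0],[0.28,0,-0.05,0,0,0,0],[0.32,0,-0.057,0,0,0,0],[0.36,0,-0.064,0,0,0,0],[0.4,0,-0.07,0,0,0,0]]' >/dev/null
python3 -c "
from st import *
look('scene','s7.png')"
```

```text
finger reader-x 5.9 y 3.3 z 64.8 Fu -2.66 Fv 0.32 Fz 0.84 t 13.3
scene jar x 49.2 y -3.8 z 63.6 yaw 65.1 L 101
```

```bash
python3 -m pendant '[[0.04,0,-0.007,0,0,0,0],[0.08,0,-0.014,0,0,0,0],[0.12,0,-0.021,0,0,0,0],[0.16,0,-0.028,0,0,0,0],[0.2,0,-0.035,0,0,0,0],[0.24,0,-0.042,0,0,0,0],[0.28,0,-0.05,0,0,0,0],[0.32,0,-0.057,0,0,0,0],[0.36,0,-0.064,0,0,0,0],[0.4,0,-0.07,0,0,0,0]]' >/dev/null
python3 -c "
from st import *
look('scene')"
```

```text
finger reader-x 25.9 y 3.3 z 68.3 Fu -1.53 Fv -0.29 Fz 1.43 t 14.65
scene jar x 69.1 y -3.0 z 67.0 yaw 65.6 L 103
```

```bash
python3 -m pendant '[[0.02,0,-0.004,0,0,0,0],[0.04,0,-0.007,0,0,0,0],[0.06,0,-0.01,0,0,0,0],[0.08,0,-0.014,0,0,0,0],[0.1,0,-0.017,0,0,0,0],[0.12,0,-0.02,0,0,0,0],[0.14,0,-0.02,0,0,0,0],[0.16,0,-0.02,0,0,0,0],[0.18,0,-0.02,0,0,0,0],[0.2,0,-0.02,0,0,0,0]]' >/dev/null
python3 -c "
from st import *
look('scene','s9.png')"
```

```text
finger reader-x 36.1 y 3.4 z 69.3 Fu -1.48 Fv 0.28 Fz 0.88 t 16.0
scene jar x 79.5 y -5.4 z 68.5 yaw 65.3 L 98
```

```bash
python3 -m pendant '[[0.02,0,0,0,0,0,0],[0.04,0,0,0,0,0,0],[0.06,0,0,0,0,0,0],[0.08,0,0,0,0,0,0],[0.1,0,0,0,0,0,0],[0.12,0,0.01,0,0,0,0],[0.14,0,0.01,0,0,0,0],[0.16,0,0.02,0,0,0,0],[0.18,0,0.02,0,0,0,0],[0.2,0,0.02,0,0,0,0]]' >/dev/null
python3 -c "
from st import *
look('scene','s10.png')"
```

```text
finger reader-x 45.8 y 3.3 z 68.3 Fu -0.37 Fv -0.15 Fz 0.47 t 17.35
scene jar x 95.7 y -4.3 z 65.4 yaw 64.6 L 100
```

```bash
python3 -m pendant '[[0.02,0,0.01,0,0,0,0],[0.04,0,0.02,0,0,0,0],[0.06,0,0.02,0,0,0,0],[0.08,0,0.02,0,0,0,0],[0.1,0,0.02,0,0,0,0],[0.11,0,0.02,0,0,0,0],[0.12,0,0.02,0,0,0,0],[0.13,0,0.02,0,0,0,0],[0.13,0,0.02,0,0,0,0],[0.13,0,0.02,0,0,0,0]]' >/dev/null
python3 -c "
from st import *
look('scene')"
```

```text
finger reader-x 52.2 y 3.3 z 67.3 Fu 0.41 Fv 0.17 Fz 1.66 t 18.7
scene jar x 95.8 y -3.2 z 65.5 yaw 65.2 L 102
```

Seated with no contact force. Back off, then up.

```bash
python3 -m pendant '[[-0.1,0,0,0,0,0,0],[-0.3,0,0,0,0,0,0],[-0.6,0,0,0,0,0,0],[-0.9,0,-0.2,0,0,0,0],[-1.2,0,-0.6,0,0,0,0],[-1.4,0,-1.1,0,0,0,0],[-1.5,0,-1.7,0,0,0,0],[-1.5,0,-2.2,0,0,0,0],[-1.5,0,-2.5,0,0,0,0],[-1.5,0,-2.5,0,0,0,0]]' >/dev/null
python3 -c "
from st import *
look('scene','s12.png');shot('wrist','w12.png')
a=cv2.imread('pics/s12.png')[90:300,50:400];b=cv2.imread('pics/w12.png')
a=cv2.resize(a,(400,240));cv2.imwrite('pics/f.png',np.hstack([a,cv2.resize(b,(320,240))]))"
```

```text
finger reader-x -22.9 y 2.7 z 193.7 Fu -0.65 Fv 0.39 Fz -0.72 t 20.05
scene jar x 77.8 y -6.9 z 111.6 yaw 77.6 L 107
```

View pics/f.png

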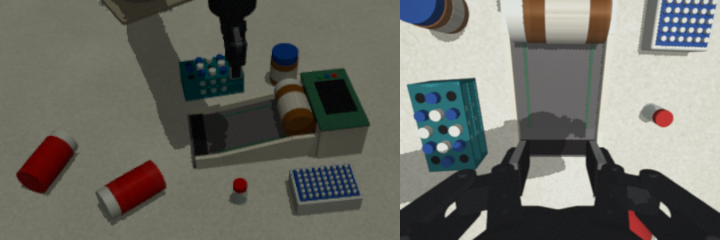

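The jar lies in the black seat against the housing (scene crop about 295,105). The ramp is empty, the bystanders are untouched, and the gripper is clear.

```bash
python3 -c "
from h import *
print(manip.hand_in())"
```

```text
the job is handed in; nothing more can be done
None
```

The amber jar was pushed slowly up the ramp, dropped into the seat and stayed there once the gripper backed off; the rack, upright jar, tip box and vial were not touched, and the job was handed in at about 20 s.

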